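# Load the craft-paint mixer and hold its drive engaged

## Robot

A 6-joint arm with a two-finger parallel gripper is mounted at the origin on the work surface. World frame = base frame: x ahead of the robot, y to its left, z up, the work surface at z = 0. Lengths are in m, angles in rad, forces in N, time in s.
With the tool pointing down it reaches from about 0.3 to 0.875 m from the base axis. Payload 6.4 kg.
Tool frame: the origin (TCP) lies at the very end of the fingers, on their centre line; the grasp point (between the pads) lies 19 mm behind it; z points along the fingers, y is the line along which they close (so a half turn about z gives the same grasp; the last joint's range is limited). The gripper opens to 85 mm and grips with 20 to 120 N. Pads are 22 mm wide; open, the fingers measure 114 mm over their backs; the gripper's body (76 mm by 85 mm) begins 54 mm behind the grasp point. The pads swing forward as they close: fully open they stand 13 mm farther back than shut.
Start: joints at [0.98, 0.181, 1.607, -0, 1.354, -0.206], TCP at [0.216, 0.533, 0.231] pointing down, gripper open.
Joint ranges: [-2.99, 2.99], [-0.89, 2.07], [0.3, 2.58], [-1.14, 4.28], [0, 2.63], [-3.12, 3.12]. Speed limits (rad/s): [2.57, 2.57, 3.01, 3.14, 3.14, 3.14].

## Interface

Orientations are given as a unit quaternion [w, x, y, z].
In Python, from bench import get_obs, optics, workorder gives the robot as it stands.
- The arm moves only by the tool drive_effector, called in YAML: its name, and indented under it one key for each argument. Schema: {"type":"object","properties":{"deltas":{"type":"array","items":{"type":"array","prefixItems":[{"type":"array","items":{"type":"number"},"minItems":3,"maxItems":3},{"type":"array","items":{"type":"number"},"minItems":3,"maxItems":3},{"type":"number"}],"minItems":3,"maxItems":3},"minItems":1,"maxItems":10},"only":{"type":"string"},"quiet":{"type":"boolean"},"lines":{"type":"string"}},"required":["deltas"],"additionalProperties":false}. deltas is a list of rows, 1 to 10 of them, each written [[dx, dy, dz], [rx, ry, rz], opening]: dx, dy, dz in shares of 0.5 m (1.0 is 0.5 m), then a rotation vector rx, ry, rz in fractions of the full range, 1 being 4 rad, then the opening from 0.0 (shut) to 1.0 (fully open); each row is the pose to reach, as a shift and turn from the pose commanded when the call began, along the tool's axes at that moment; what a row does not reach only later rows make up. A row lasts 1/8 s, in which the tool goes at most 0.0625 m and 0.188 rad, less where a joint would pass 70% of its speed; a pose out of reach is approached as far as the arm can. The fingers move at their own pace and stop on an object; the grip force is fixed at half the most. Time passes only in rows, so rows that do not move let the fingers close. The tool returns the time, the measured TCP pose, the force, the opening and the grip force at its end. only (a regular expression) keeps the lines of the reply that match it, lines (a string "A,B") keeps lines A to B, and quiet returns only ok. Shift and turn numbers lie between -1 and 1, and a call with a number outside is refused. Input that does not fit is refused with a message, and nothing moves.
- get_obs(): the state, without advancing time (a new reading comes with each control period).
- optics.camera(name): name is "scene" or "top" or "wrist"; returns (picture, depth): 384x512x3 uint8, blue, green, red; 384x512 float32, m along the optical axis (not along the pixel's ray), 0 where there is no reading.
- optics.camera_params(name): a dict with "fovy" (degrees; the focal length in pixels is half the picture's height over the tangent of half this angle, whatever the lens; pixels are square), "cx", "cy" (the principal point, pixels), "view" (4x4, takes a point from world to camera coordinates). Camera axes: x right, y up, looking along -z (the intrinsics and any distortion apply to the point x, -y, -z); pixel columns grow to the right and rows downward; lengths in m; the calibration is good to about 2 mm. The wrist camera is an equidistant fisheye: a pixel r from the principal point sees the ray r / f radians off the axis. A picture is of the moment at which its call begins: read the wrist's pose just before it. camera_params takes no time and is no camera call; for the wrist camera it gives the pose at the moment of the call.
- workorder.hand_in(): hands the job in; it is judged then, once.
The state is a dict: "time_s": time; "q": joint angles; "dq": joint speeds; "joint_efforts": joint torques, N m; "eef_pos": TCP position; "eef_rot": TCP orientation; "wrist_force": force on the tool from outside, world axes, zero at the start; "torque": the same for the moment, N m; "opening": opening from 0.0 (shut) to 1.0 (fully open); "grasp_force": force on a finger pad.
Only numpy, scipy, OpenCV 4.12 (cv2) and the standard library are available. Lean on these libraries where they do the work, as an engineer would, in place of code of your own. Each camera call takes 0.05 s, during which the arm holds its last target. There are 200 camera calls.

## Task

Get the little paint mixer going: nest the white paint cup in the aluminium carrier while the carrier stands on the table, and let go of the cup. Then take the carrier, with the cup in it, over to the mixer, keep it upright, turn it until the slots in its foot mesh with the cross-shaped drive, slide it home and press the sprung seat all the way down. Finish while still gripping the carrier and pressing it down; leave the bottle, thread cone, hoop and vase alone.

Things in the scene. Friction and masses are not known exactly. Their poses are not given: they have to be found in the camera images.
- cup: Empty white plastic paint cup, round, open-topped, slightly tapered: 60 mm high, outside diameter 40 mm at the bottom, 47 mm at 36 mm height, 48 mm at the rim; wall 2 mm; 28 to 52 g. Origin: centre of its underside; z up. Stands loose on the table. Nested, it rests on the carrier's inner floor and its top 24 mm stands out of the carrier.
- carrier: Loose aluminium carrier, a round open-topped cup on a slotted foot, 60 mm high, 0.1 to 0.2 kg. Origin: centre of its underside; z up. Outside, four flat grip pads 20 mm wide face its +x, -x, +y, -y, from 24 to 60 mm height, 60 mm across. Foot (lowest 20 mm): four blocks leaving a cross of slots 11 mm wide, 20 mm deep, open below and sideways, along x and y, under the pads.
- carrier_floor (a point): Centre of the carrier's inner floor, 24 mm above its origin. Inside diameter 43 mm here, 50 mm at the rim 36 mm higher: 1.5 mm play all round the nested cup. Axes as the carrier's; the carrier looks the same after each quarter turn.
- mixer: White mixer housing, fixed, 150 x 150 mm, 60 mm high, at any small yaw. Origin: centre of its underside; z up. The drive and the seat are at its centre.
- dog: Steel drive cross atop the mixer: two bars 44 x 8 mm, edges rounded 2 mm, along its x and y axes. Origin: centre of its top face, 82 mm above the table, 10 mm above the unpressed seat. Yaw differs from the housing's; a geared motor holds it up to 0.4 N m. The carrier meshes when centred within 1.5 mm and axes agree (modulo a quarter turn) within 5 degrees; else its foot rides on top.
- seat (a joint): Sprung black round seat, 66 mm across, around the drive cross: travel downwards, 0 unpressed to 0.007 m at its stop. It takes 3.6 N to start and 7.8 N to reach the stop, more than the weight of carrier and cup, and springs back when let go.
- seat_top (a point): Centre of the seat's top face: 72 mm above the table unpressed, 65 mm at the stop. The meshed carrier's underside rests on this face.
- paint_bottle: Bystander: small paint bottle, 36 mm diameter, 90 mm high; origin at the centre of its underside.
- thread_cone: Bystander: cone of red thread, 70 mm diameter, 100 mm high; origin at the centre of its underside.
- hoop: Bystander: wooden embroidery hoop lying flat, 120 mm outside diameter, 10 mm high; origin at the centre of its underside.
- vase: Bystander: small green glass vase, 72 mm diameter, 115 mm high; origin at the centre of its underside.
Mind the look-alikes: they are no part of the job. Leave any red look-alike of the carrier alone. Leave any pink look-alike of the cup alone.

How it is judged:
By the outcome, as a careful person would: the job done as asked, in the order asked, and still so for the second after the job is handed in, while the arm keeps its last pose, push and grip.
It also fails if it takes over 61 s, if anything falls off the work surface, if the arm or the gripper's body presses on something with over 40 N, if the wrist force passes 120 N, or if a joint passes its speed limit or range.

## Working session

There is one attempt and no reset: what is moved stays moved. The work goes in short steps, Python scripts to look and compute and a tool call to move; the robot and the scene stay as the last step left them, time stands still between calls to the robot, and variables do not carry over. Pictures are saved under pics/ and viewed, at most 10 in all, crops included, and the job is handed in when it is done.

```bash
mkdir -p pics; ls; python3 - <<'E'
from bench import get_obs, optics
import cv2,numpy as np
for n in ("scene","top","wrist"):
    p=optics.camera_params(n); im,d=optics.camera(n)
    np.savez(f"{n}0.npz",im=im,d=d,view=p["view"],k=[p["fovy"],p["cx"],p["cy"]])
    cv2.imwrite(f"pics/{n}0.png",im); print(n,p["fovy"],p["cx"],p["cy"],{k:v for k,v in p.items() if k not in("view",)},np.round(p["view"],3).tolist())
ims=[cv2.imread(f"pics/{n}0.png") for n in("scene","top")]
print(get_obs())
E
```

```text
pics
scene 45.79357340249737 258.6699422125655 188.8785380092585 {'fovy': 45.79357340249737, 'cx': 258.6699422125655, 'cy': 188.8785380092585} [[0.702, 0.712, 0.014, -0.495], [-0.499, 0.477, 0.724, 0.193], [0.509, -0.515, 0.69, -1.622], [0.0, 0.0, 0.0, 1.0]]
top 54.81790732959787 254.54473143050177 188.70718522323364 {'fovy': 54.81790732959787, 'cx': 254.54473143050177, 'cy': 188.70718522323364} [[-0.025, -0.999, -0.029, 0.137], [0.983, -0.03, 0.18, -0.621], [-0.18, -0.024, 0.983, -0.991], [0.0, 0.0, 0.0, 1.0]]
wrist 65.70646984690485 257.85485250380526 188.44913476890594 {'fovy': 65.70646984690485, 'cx': 257.85485250380526, 'cy': 188.44913476890594} [[0.375, 0.927, -0.002, -0.573], [-0.876, 0.354, -0.328, 0.042], [-0.304, 0.125, 0.945, -0.381], [0.0, 0.0, 0.0, 1.0]]
{'time_s': 0.15, 'q': array([ 9.79686272e-01,  1.81352982e-01,  1.60776777e+00,  6.92343883e-06,
        1.35377873e+00, -2.06304173e-01]), 'dq': array([ 0.00130471, -0.00238813, -0.00499238,  0.0003431 , -0.00059793,
       -0.00205793]), 'joint_efforts': array([ 1.57146693e-03, -4.45258570e+01, -3.51692569e+01, -1.65316860e-04,
        5.84893613e-03,  6.06914114e-05]), 'eef_pos': array([0.21559391, 0.53261019, 0.23060598]), 'eef_rot': array([-2.56788908e-04,  1.91218739e-01,  9.81547231e-01, -6.00852562e-04]), 'wrist_force': array([-0.4833169 , -0.50912037, -0.36781582]), 'torque': array([ 0.02703023, -0.01875127, -0.02797924]), 'grasp_force': 0.0, 'opening': 1.0003529746486648}
```

View pics/top0.png

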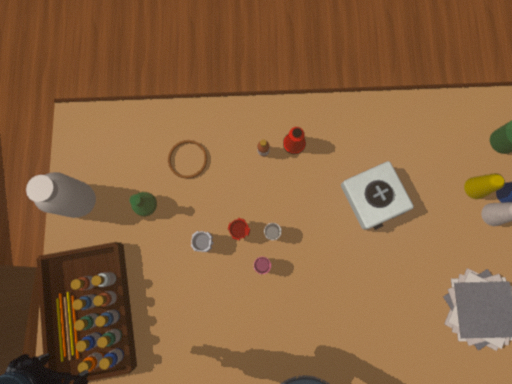

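View pics/scene0.png

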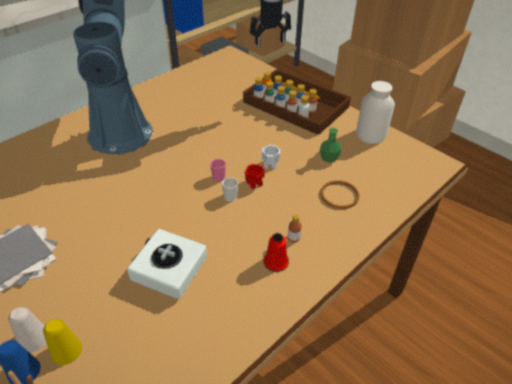

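Top view: cup at about (272,231), carrier (201,242), red look-alike (239,229), pink (262,265), mixer (378,194). The scene view agrees: knobbed carrier at (271,156), cup at (230,189).

```bash
cat > h.py <<'E'
import numpy as np,cv2
from scipy.spatial.transform import Rotation as R
from bench import get_obs,optics
def shot(n,tag=None):
    p=optics.camera_params(n); im,d=optics.camera(n)
    p["im"]=im;p["d"]=d;p["n"]=n;p["f"]=192/np.tan(np.radians(p["fovy"]/2)); p["view"]=np.array(p["view"])
    if tag: cv2.imwrite(f"pics/{tag}.png",im)
    return p
def rays(p,uv):
    uv=np.atleast_2d(np.asarray(uv,float)); x=(uv-[p["cx"],p["cy"]])/p["f"]
    if p["n"]=="wrist":
        r=np.linalg.norm(x,axis=1,keepdims=True)+1e-12
        c=np.c_[x*np.sin(r)/r,np.cos(r)]
    else: c=np.c_[x,np.ones(len(x))]
    c=c*[1,-1,-1]; V=p["view"]; Rm=V[:3,:3]
    return -Rm.T@V[:3,3], c@Rm
def plane(p,uv,z):
    o,d=rays(p,uv); return o+d*((z-o[2])/d[:,2])[:,None]
def proj(p,P):
    c=np.atleast_2d(P)@p["view"][:3,:3].T+p["view"][:3,3]; c=c*[1,-1,-1]
    if p["n"]=="wrist":
        rr=np.linalg.norm(c[:,:2],axis=1,keepdims=True); x=c[:,:2]/(rr+1e-12)*np.arctan2(rr,c[:,2:])
    else: x=c[:,:2]/c[:,2:]
    return x*p["f"]+[p["cx"],p["cy"]]
def world(p):  # all pixels' world points from depth
    v,u=np.mgrid[:384,:512]; uv=np.c_[u.ravel(),v.ravel()]
    o,d=rays(p,uv); fwd=-(d@p["view"][2,:3]); # along the axis
    return (o+d*(p["d"].ravel()/fwd)[:,None]).reshape(384,512,3)
def tool():
    o=get_obs(); q=o["eef_rot"]; return np.array(o["eef_pos"]),R.from_quat([q[1],q[2],q[3],q[0]])
def delta(target,yaw=None):
    """shift in tool axes; yaw = wanted world direction (rad) of tool y, mod pi, tool pointing down"""
    p,r=tool(); s=r.inv().apply(np.array(target)-p); out=[0,0,0]
    if yaw is not None:
        y=r.apply([0,1,0]); a=np.arctan2(y[1],y[0]); e=(yaw-a+np.pi/2)%np.pi-np.pi/2
        w=R.from_rotvec([0,0,e])*r
        yy=w.apply([0,1,0]); W=R.from_matrix(np.c_[np.cross([yy[0],yy[1],0],[0,0,-1])/np.hypot(*yy[:2]),np.array([yy[0],yy[1],0])/np.hypot(*yy[:2]),[0,0,-1]])
        out=(r.inv()*W).as_rotvec()
    print("delta",np.round(s,4),"rot",np.round(out,4))
E
python3 - <<'E'
from h import *
p=shot("top","top1"); W=world(p)
m=((W[...,2]>0.04)&(W[...,2]<0.13)).astype(np.uint8)
n,l,st,c=cv2.connectedComponentsWithStats(m)
hsv=cv2.cvtColor(p["im"],cv2.COLOR_BGR2HSV)
for i in range(1,n):
    if st[i,4]<30: continue
    w=W[l==i]; t=w[w[:,2]>np.percentile(w[:,2],98)-0.012]
    (cx,cy),rad=cv2.minEnclosingCircle((t[:,:2]*1000).astype(np.float32))
    print(np.round(c[i]),st[i,4],"z",np.round(np.percentile(w[:,2],95),3),"mean",np.round(w.mean(0),3),"circ",round(cx),round(cy),round(rad),np.median(hsv[l==i],0))
cv2.imwrite("pics/crop1.png",np.hstack([cv2.resize(p["im"][195:285,175:295],None,fx=4,fy=4,interpolation=2),cv2.resize(p["im"][154:244,338:418],None,fx=4,fy=4,interpolation=2)]))
E
```

```text
[505. 135.] 318 z 0.083 mean [ 0.755 -0.594  0.066] circ 761 -605 34 [ 47. 107.  83.]
[295. 137.] 309 z 0.103 mean [0.766 0.    0.082] circ 772 0 20 [  6. 199. 124.]
[263. 146.] 137 z 0.091 mean [0.747 0.092 0.067] circ 752 93 9 [ 12. 164. 122.]
[377. 195.] 2909 z 0.074 mean [ 0.596 -0.222  0.062] circ 601 -226 33 [ 30.  14. 187.]
[488. 183.] 518 z 0.111 mean [ 0.616 -0.516  0.085] circ 619 -527 22 [ 25. 253. 149.]
[ 78. 200.] 624 z 0.126 mean [0.603 0.61  0.087] circ 614 642 54 [ 13.  46. 100.]
[509. 190.] 71 z 0.058 mean [ 0.601 -0.593  0.049] circ 601 -599 20 [118.  63.  58.]
[143. 203.] 491 z 0.117 mean [0.591 0.434 0.073] circ 596 442 15 [ 39. 104.  77.]
[502. 212.] 374 z 0.104 mean [ 0.538 -0.549  0.073] circ 541 -558 20 [ 12.  40. 154.]
[238. 228.] 145 z 0.062 mean [0.516 0.17  0.057] circ 515 168 31 [  5. 192. 148.]
[275. 227.] 32 z 0.063 mean [0.515 0.066 0.057] circ 505 73 23 [ 15.   56.  148.5]
[200. 241.] 159 z 0.063 mean [0.483 0.274 0.056] circ 482 273 31 [ 11.  24. 151.]
[ 87. 304.] 1768 z 0.049 mean [0.321 0.589 0.046] circ 298 601 206 [ 12. 162.  76.]
[261. 266.] 53 z 0.064 mean [0.411 0.106 0.057] circ 413 105 24 [  5. 106. 155.]
[ 92. 281.] 457 z 0.101 mean [0.382 0.564 0.078] circ 379 571 41 [ 19. 169. 111.]
[ 93. 301.] 464 z 0.101 mean [0.331 0.557 0.079] circ 330 562 40 [ 19.  170.   92.5]
[ 95. 320.] 497 z 0.101 mean [0.281 0.549 0.078] circ 280 555 41 [20. 95. 82.]
[ 97. 341.] 511 z 0.101 mean [0.23  0.541 0.078] circ 227 547 41 [ 20. 122.  83.]
[ 99. 361.] 526 z 0.101 mean [0.18  0.533 0.077] circ 175 539 40 [ 19. 181. 102.]
```

View pics/crop1.png

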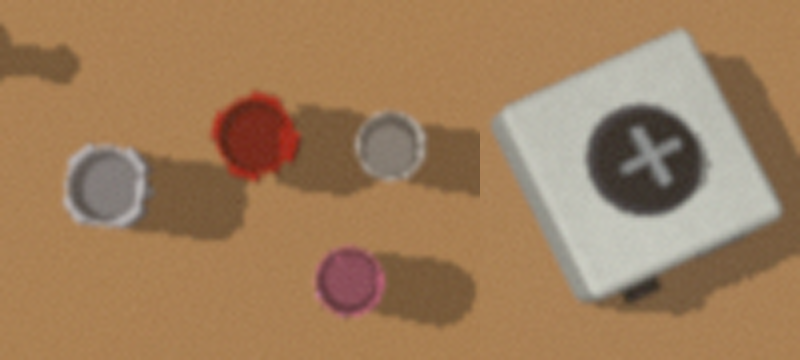

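The crop shows the carrier rim at (201.3,241.8), the cup rim at (272.5,231.7) and the dog centre at about (381,192.8) in top pixels. The dog's arms are turned about 28° in the image.

```bash
python3 - <<'E'
from h import *
p=shot("top")
print(plane(p,[[272.5,231.7],[201.3,241.8],[239,229],[262.5,265.3]],.06).round(4), plane(p,[[381,192.8]],.082).round(4))
w=optics.camera_params("wrist"); V=np.array(w["view"]); c=-V[:3,:3].T@V[:3,3]; t,r=tool()
print("cam in tool",r.inv().apply(c-t).round(4),"axis",r.inv().apply(-V[2,:3]).round(3))
delta([.50,.15,.24],np.pi/2)
E
```

```text
[[0.5021 0.0732 0.06  ]
 [0.4797 0.271  0.06  ]
 [0.5121 0.1658 0.06  ]
 [0.4118 0.1035 0.06  ]] [[ 0.5985 -0.2264  0.082 ]]
cam in tool [ 0.0858 -0.0015 -0.142 ] axis [-0.328 -0.     0.945]
delta [-0.4072 -0.2481 -0.009 ] rot [-7.000e-04 -3.000e-04 -3.848e-01]
```

The manual's scale: shifts go in shares of 0.5 m and turns go in shares of 4 rad. Converting my numbers, -0.407 m / 0.5 = -0.814, -0.357 m / 0.5 = -0.714, -0.24 rad / 4 = -0.06.

drive_effector:
  deltas:
    - [[-0.102, -0.062, -0.002], [0, 0, -0.012], 1]
    - [[-0.204, -0.124, -0.004], [0, 0, -0.024], 1]
    - [[-0.306, -0.186, -0.006], [0, 0, -0.036], 1]
    - [[-0.408, -0.248, -0.008], [0, 0, -0.048], 1]
    - [[-0.51, -0.31, -0.01], [0, 0, -0.06], 1]
    - [[-0.612, -0.372, -0.012], [0, 0, -0.0725], 1]
    - [[-0.714, -0.434, -0.014], [0, 0, -0.085], 1]
    - [[-0.814, -0.496, -0.018], [0, 0, -0.0963], 1]
    - [[-0.814, -0.496, -0.018], [0, 0, -0.0963], 1]
    - [[-0.814, -0.496, -0.018], [0, 0, -0.0963], 1]

```text
time_s: 1.5
eef_pos: [0.4995, 0.1505, 0.24]
eef_rot: [-0.001, 0.001, 1.0, 0.0]
wrist_force: [-0.5, -0.1, 0.5]
opening: 1.002
grasp_force: 0.0
```

```bash
python3 - <<'E'
from h import *
p=shot("wrist","w1"); np.save("w1.npy",p,allow_pickle=True)
print(proj(p,[[.5021,.0732,.06],[.4797,.271,.06],[.5121,.1658,.06]]).round(1))
cv2.imwrite("pics/w1b.png",cv2.resize(p["im"],None,fx=1.55,fy=1.55,interpolation=2))
E
```

```text
[[191.1 169.6]
 [363.4 151.2]
 [272.3 177.7]]
```

View pics/w1b.png

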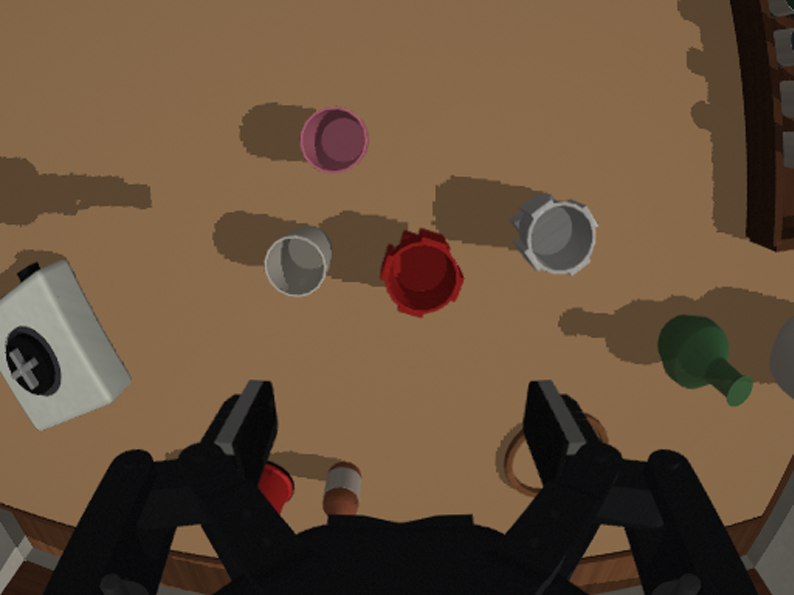

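The wrist view shows the cup rim at about (297,265)/1.55 and the carrier rim at (560,238)/1.55, with the red look-alike between them. I'll project the rim masks onto z=0.06 to get metric centres and the carrier yaw.

```bash
cat >> h.py <<'E'
def rim(p,guess,z,r0,r1,tol=.006,grey=True):
    """points at height z near guess; centre by circle through rim, 4th harmonic of the outer outline"""
    W=world(p); hsv=cv2.cvtColor(p["im"],cv2.COLOR_BGR2HSV)
    m=(abs(W[...,2]-z)<tol)&(np.hypot(W[...,0]-guess[0],W[...,1]-guess[1])<.045)
    if grey: m&=hsv[...,1]<80
    v,u=np.nonzero(m); P=plane(p,np.c_[u,v],z)[:,:2]
    h=cv2.convexHull((P*1e4).astype(np.float32))[:,0]/1e4
    c=P.mean(0)
    from scipy.optimize import least_squares
    (a,b),r=cv2.minEnclosingCircle((P*1e4).astype(np.float32)); c=np.array([a,b])/1e4
    rect=cv2.minAreaRect((P*1e4).astype(np.float32))
    return c,r/1e4,np.array(rect[0])/1e4,np.array(rect[1])/1e4,rect[2],P
E
python3 - <<'E'
from h import *
p=np.load("w1.npy",allow_pickle=True).item()
for g in ([.5021,.0732],[.4797,.271]):
    c,r,rc,rs,ra,P=rim(p,g,.06,0,0); print(len(P),c.round(4),round(r,4),rc.round(4),rs.round(4),round(ra,1))
    d=P-rc; print([ (a,round(np.ptp(d@[np.cos(np.radians(a)),np.sin(np.radians(a))])*1e3,1)) for a in range(0,180,10)])
E
```

```text
320 [0.5039 0.072 ] 0.0244 [0.5041 0.0718] [0.0472 0.0474] 62.0
[(0, np.float64(47.7)), (10, np.float64(47.7)), (20, np.float64(47.4)), (30, np.float64(47.0)), (40, np.float64(46.7)), (50, np.float64(47.2)), (60, np.float64(47.1)), (70, np.float64(47.4)), (80, np.float64(47.9)), (90, np.float64(47.5)), (100, np.float64(48.0)), (110, np.float64(48.4)), (120, np.float64(48.4)), (130, np.float64(48.5)), (140, np.float64(48.5)), (150, np.float64(47.7)), (160, np.float64(47.9)), (170, np.float64(48.0))]
616 [0.4819 0.2685] 0.0315 [0.4819 0.2689] [0.0565 0.0545] 83.1
[(0, np.float64(57.5)), (10, np.float64(60.7)), (20, np.float64(62.2)), (30, np.float64(61.8)), (40, np.float64(61.5)), (50, np.float64(62.5)), (60, np.float64(62.6)), (70, np.float64(60.9)), (80, np.float64(57.3)), (90, np.float64(58.3)), (100, np.float64(61.2)), (110, np.float64(62.4)), (120, np.float64(61.7)), (130, np.float64(60.4)), (140, np.float64(60.2)), (150, np.float64(60.5)), (160, np.float64(59.0)), (170, np.float64(55.7))]
```

```bash
python3 - <<'E'
from h import *
delta([.504,.072,.12],np.radians(126)); print(get_obs()["q"].round(2))
E
```

```text
delta [-0.0048 -0.0791  0.12  ] rot [ 6.000e-04 -7.000e-04 -6.278e-01]
[ 0.07  0.05  1.73  0.    1.36 -1.51]
```

In the tool's units: 0.209 m / 0.5 = 0.418, 0.18 m / 0.5 = 0.36, -0.628 rad / 4 = -0.157.

drive_effector:
  deltas:
    - [[-0.002, -0.04, 0.06], [0, 0, -0.04], 1]
    - [[-0.006, -0.08, 0.12], [0, 0, -0.08], 1]
    - [[-0.008, -0.12, 0.18], [0, 0, -0.12], 1]
    - [[-0.01, -0.158, 0.24], [0, 0, -0.157], 1]
    - [[-0.01, -0.158, 0.3], [0, 0, -0.157], 1]
    - [[-0.01, -0.158, 0.36], [0, 0, -0.157], 1]
    - [[-0.01, -0.158, 0.418], [0, 0, -0.157], 1]
    - [[-0.01, -0.158, 0.418], [0, 0, -0.157], 1]

```text
time_s: 2.55
eef_pos: [0.5023, 0.073, 0.0294]
eef_rot: [-0.002, -0.31, 0.951, 0.001]
wrist_force: [-0.3, -0.2, 0.0]
opening: 0.997
grasp_force: 0.0
```

```bash
python3 - <<'E'
from h import *
delta([.504,.072,.031],np.radians(126))
p=shot("wrist","w2"); cv2.imwrite("pics/w2b.png",p["im"])
for g in ([.504,.072],[.482,.2685]):
  try:
    c,r,rc,rs,ra,P=rim(p,g,.06,0,0); print(len(P),c.round(4),round(r,4),rc.round(4))
  except Exception as e: print(e)
E
```

```text
delta [-0.0008 -0.0019 -0.0016] rot [ 0.0036 -0.0039  0.0021]
2647 [0.5042 0.0733] 0.0471 [0.5015 0.0715]
422 [0.4711 0.2643] 0.0319 [0.464  0.2658]
```

View pics/w2b.png

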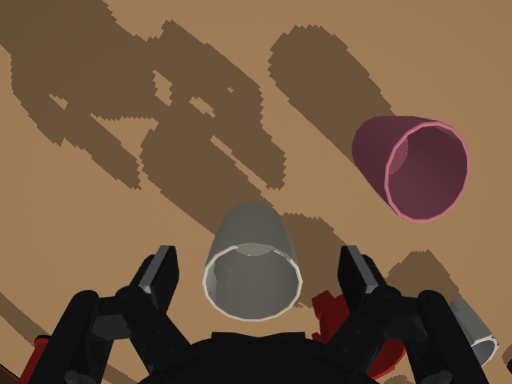

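The cup's rim (252,282) lies between the open finger pads. I'll close on it and lift.

drive_effector:
  deltas:
    - [[0, 0, 0], [0, 0, 0], 0]
    - [[0, 0, 0], [0, 0, 0], 0]
    - [[0, 0, 0], [0, 0, 0], 0]
    - [[0, 0, 0], [0, 0, 0], 0]
    - [[0, 0, 0], [0, 0, 0], 0]
    - [[0, 0, 0], [0, 0, 0], 0]

```text
time_s: 3.35
eef_pos: [0.506, 0.0715, 0.0329]
eef_rot: [0.001, -0.309, 0.951, -0.0]
wrist_force: [-1.2, 1.9, 7.3]
opening: 0.534
grasp_force: 61.2
```

```bash
python3 - <<'E'
from h import *
p=shot("wrist","w3")
hsv=cv2.cvtColor(p["im"],cv2.COLOR_BGR2HSV)
W=world(p); print(get_obs()["opening"],get_obs()["grasp_force"])
delta([.482,.2687,.14],np.radians(126))
E
```

```text
0.5322353178962653 61.18540262419575
delta [-0.0966  0.1736 -0.1071] rot [-0.0012  0.0019 -0.0002]
```

In the tool's units: 0.1736 m / 0.5 = 0.3472, 0.13 m / 0.5 = 0.26.

drive_effector:
  deltas:
    - [[0, 0, -0.1], [0, 0, 0], 0]
    - [[0, 0, -0.2], [0, 0, 0], 0]
    - [[-0.048, 0.086, -0.214], [0, 0, 0], 0]
    - [[-0.096, 0.174, -0.214], [0, 0, 0], 0]
    - [[-0.144, 0.26, -0.214], [0, 0, 0], 0]
    - [[-0.1932, 0.3472, -0.214], [0, 0, 0], 0]
    - [[-0.1932, 0.3472, -0.214], [0, 0, 0], 0]
    - [[-0.1932, 0.3472, -0.214], [0, 0, 0], 0]
    - [[-0.1932, 0.3472, -0.214], [0, 0, 0], 0]

```text
time_s: 4.53
eef_pos: [0.4814, 0.2675, 0.1384]
eef_rot: [0.0, -0.308, 0.951, -0.0]
wrist_force: [-0.3, -0.9, -0.8]
opening: 0.53
grasp_force: 61.7
```

```bash
python3 - <<'E'
from h import *
p=shot("wrist","w4"); o=get_obs(); print(o["eef_pos"].round(4),o["opening"],o["wrist_force"])
delta([.482,.2687,.062],np.radians(126))
cv2.imwrite("pics/w4b.png",p["im"])
E
```

```text
[0.4815 0.2674 0.1384] 0.534913390370536 [ 0.43860933 -0.99016115 -0.03418572]
delta [-0.0012  0.0007  0.0764] rot [-0.0002 -0.     -0.0019]
```

View pics/w4b.png

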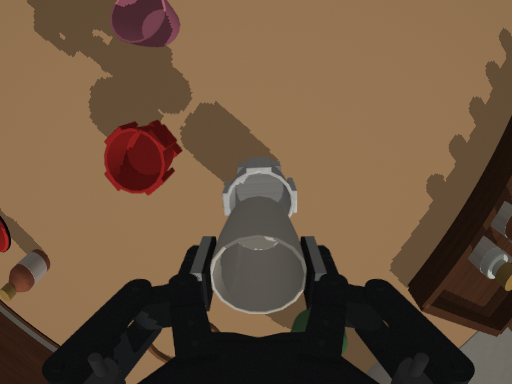

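The cup is held over the carrier. The cup rim is centred at (259,272) and the carrier rim at about (260,195), so they line up across the fingers. Now I'll check the other direction numerically.

```bash
python3 - <<'E'
from h import *
p=shot("wrist")
hsv=cv2.cvtColor(p["im"],cv2.COLOR_BGR2HSV)
W=world(p)
for g,z in (([.482,.2687],.1655),):
    m=(abs(W[...,2]-z)<.004)&(hsv[...,1]<50)&(hsv[...,2]>90); v,u=np.nonzero(m)
    m=m&(np.hypot(W[...,0]-g[0],W[...,1]-g[1])<.03); v,u=np.nonzero(m); P=plane(p,np.c_[u,v],z)[:,:2]
    (a,b),r=cv2.minEnclosingCircle((P*1e4).astype(np.float32)); print(len(P),a/1e4,b/1e4,r/1e4, W[m][:,2].max())
# top cam view on cup rim
_,r=tool(); e=np.array([a/1e4,b/1e4,.1655])-tool()[0]; print("cup rim rel tcp, tool axes",r.inv().apply(e).round(4))
# visible carrier rim outline
m=(abs(W[...,2]-.06)<.005)&(hsv[...,1]<60)&(np.hypot(W[...,0]-.482,W[...,1]-.2687)<.04)
v,u=np.nonzero(m); P=plane(p,np.c_[u,v],.06)[:,:2]; L=(P-tool()[0][:2])@r.as_matrix()[:2,:2]
print(len(P),"tool x",L[:,0].min(),L[:,0].max(),"y",L[:,1].min(),L[:,1].max())
E
```

```text
950 0.4798455078125 0.26640517578125 0.023756275939941406 0.1664248618614244
cup rim rel tcp, tool axes [ 0.002   0.0001 -0.0271]
800 tool x -0.014647270168786636 0.029071392657460757 y -0.028023295121091238 0.0309501471094742
```

In the tool's units: 0.077 m / 0.5 = 0.154, -0.003 m / 0.5 = -0.006.

drive_effector:
  deltas:
    - [[-0.006, 0.002, 0.04], [0, 0, 0], 0]
    - [[-0.006, 0.002, 0.07], [0, 0, 0], 0]
    - [[-0.006, 0.002, 0.1], [0, 0, 0], 0]
    - [[-0.006, 0.002, 0.12], [0, 0, 0], 0]
    - [[-0.006, 0.002, 0.14], [0, 0, 0], 0]
    - [[-0.006, 0.002, 0.154], [0, 0, 0], 0]
    - [[-0.006, 0.002, 0.154], [0, 0, 0], 0]

```text
time_s: 5.5
eef_pos: [0.4828, 0.271, 0.0608]
eef_rot: [-0.0, -0.309, 0.951, -0.0]
wrist_force: [-0.2, 0.8, 0.1]
opening: 0.537
grasp_force: 61.7
```

drive_effector:
  deltas:
    - [[0, 0, 0.004], [0, 0, 0], 0]
    - [[0, 0, 0.006], [0, 0, 0], 0]
    - [[0, 0, 0.006], [0, 0, 0], 0]

```text
time_s: 5.88
eef_pos: [0.483, 0.2712, 0.0584]
eef_rot: [0.0, -0.309, 0.951, -0.0]
wrist_force: [-0.2, 0.5, -0.4]
opening: 0.53
grasp_force: 61.7
```

In the tool's units: 0.002 m / 0.5 = 0.004, 0.001 m / 0.5 = 0.002.

drive_effector:
  deltas:
    - [[0, 0, 0.002], [0, 0, 0], 0]
    - [[0, 0, 0.004], [0, 0, 0], 0]
    - [[0, 0, 0.004], [0, 0, 0], 0]

```text
time_s: 6.25
eef_pos: [0.4836, 0.2715, 0.0581]
eef_rot: [0.001, -0.309, 0.951, 0.0]
wrist_force: [-4.8, -0.7, 12.9]
opening: 0.533
grasp_force: 68.8
```

```bash
python3 - <<'E'
from h import *
print(get_obs()["wrist_force"].round(2), get_obs()["eef_pos"].round(4))
E
```

```text
[-4.77 -0.72 12.87] [0.4836 0.2715 0.0581]
```

In the tool's units: -0.12 m / 0.5 = -0.24, -0.08 m / 0.5 = -0.16.

drive_effector:
  deltas:
    - [[0, 0, -0.002], [0, 0, 0], 0.6]
    - [[0, 0, -0.002], [0, 0, 0], 0.8]
    - [[0, 0, -0.002], [0, 0, 0], 1]
    - [[0, 0, -0.002], [0, 0, 0], 1]
    - [[0, 0, -0.08], [0, 0, 0], 1]
    - [[0, 0, -0.16], [0, 0, 0], 1]
    - [[0, 0, -0.24], [0, 0, 0], 1]
    - [[0.08, 0, -0.24], [0, 0, 0], 1]
    - [[0.08, 0, -0.24], [0, 0, 0], 1]
    - [[0.08, 0, -0.24], [0, 0, 0], 1]

```text
time_s: 7.5
eef_pos: [0.451, 0.2478, 0.1763]
eef_rot: [0.0, -0.309, 0.951, 0.0]
wrist_force: [0.6, -0.3, 0.2]
opening: 1.0
grasp_force: 0.0
```

```bash
python3 - <<'E'
from h import *
p=shot("wrist","w5"); cv2.imwrite("pics/w5b.png",cv2.resize(p["im"][60:300,120:400],None,fx=2.5,fy=2.5,interpolation=2)); np.save("w5.npy",p,allow_pickle=True)
c,r,rc,rs,ra,P=rim(p,[.482,.2687],.084,0,0,tol=.005); print("cup",len(P),c.round(4),round(r,4))
c,r,rc,rs,ra,P=rim(p,[.482,.2687],.06,0,0,tol=.004); print("car",len(P),c.round(4),round(r,4),rc.round(4))
d=P-c; print([ (a,round(np.ptp(d@[np.cos(np.radians(a)),np.sin(np.radians(a))])*1e3,1)) for a in range(0,180,10)])
E
```

```text
cup 508 [0.4813 0.2693] 0.0246
car 810 [0.4805 0.2693] 0.0309 [0.481  0.2699]
[(0, np.float64(54.0)), (10, np.float64(54.5)), (20, np.float64(54.9)), (30, np.float64(54.9)), (40, np.float64(55.1)), (50, np.float64(56.2)), (60, np.float64(55.8)), (70, np.float64(54.9)), (80, np.float64(55.8)), (90, np.float64(57.8)), (100, np.float64(60.5)), (110, np.float64(61.4)), (120, np.float64(60.4)), (130, np.float64(59.1)), (140, np.float64(60.8)), (150, np.float64(60.8)), (160, np.float64(59.2)), (170, np.float64(55.9))]
```

View pics/w5b.png

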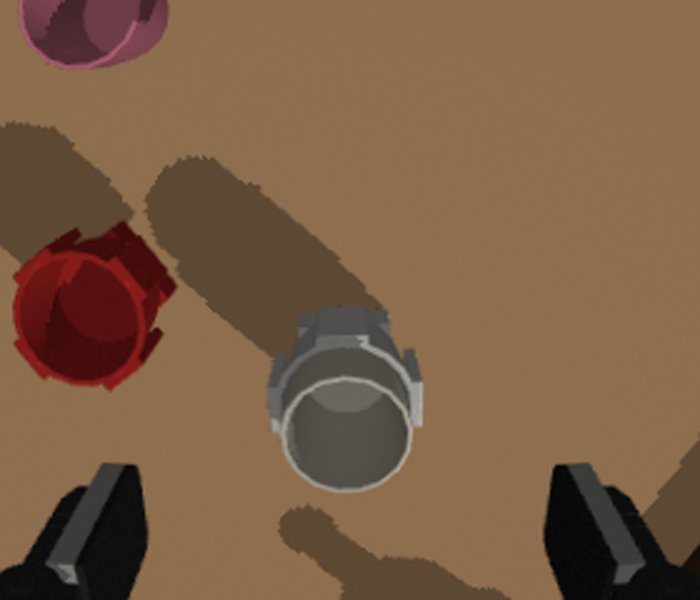

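The cup is nested in the carrier, rim centred at (347,434) in the crop, and the side pads line up with the fingers. I'll descend and grip the carrier.

```bash
python3 - <<'E'
from h import *
delta([.481,.2693,.023],np.radians(127))
E
```

```text
delta [-3.660e-02 -1.000e-04  1.533e-01] rot [-0.0001  0.0005 -0.0177]
```

In the tool's units: 0.153 m / 0.5 = 0.306, 0.13 m / 0.5 = 0.26, -0.018 rad / 4 = -0.0045.

drive_effector:
  deltas:
    - [[-0.0732, 0, 0.04], [0, 0, -0.0045], 1]
    - [[-0.0732, 0, 0.08], [0, 0, -0.0045], 1]
    - [[-0.0732, 0, 0.14], [0, 0, -0.0045], 1]
    - [[-0.0732, 0, 0.2], [0, 0, -0.0045], 1]
    - [[-0.0732, 0, 0.26], [0, 0, -0.0045], 1]
    - [[-0.0732, 0, 0.306], [0, 0, -0.0045], 1]
    - [[-0.0732, 0, 0.306], [0, 0, -0.0045], 1]
    - [[-0.0732, 0, 0.306], [0, 0, -0.0045], 0.75]

```text
time_s: 8.55
eef_pos: [0.4811, 0.2695, 0.0238]
eef_rot: [0.0, -0.318, 0.948, -0.0]
wrist_force: [-0.2, -0.5, 0.1]
opening: 0.816
grasp_force: 0.0
```

drive_effector:
  deltas:
    - [[0, 0, 0], [0, 0, 0], 0.5]
    - [[0, 0, 0], [0, 0, 0], 0]
    - [[0, 0, 0], [0, 0, 0], 0]
    - [[0, 0, 0], [0, 0, 0], 0]
    - [[0, 0, 0], [0, 0, 0], 0]

```text
time_s: 9.18
eef_pos: [0.4816, 0.2696, 0.0248]
eef_rot: [0.002, -0.317, 0.948, 0.0]
wrist_force: [0.6, 1.2, 5.2]
opening: 0.692
grasp_force: 65.1
```

In the tool's units: -0.175 m / 0.5 = -0.35, -0.07 m / 0.5 = -0.14.

drive_effector:
  deltas:
    - [[0, 0, -0.06], [0, 0, 0], 0]
    - [[0, 0, -0.14], [0, 0, 0], 0]
    - [[0, 0, -0.22], [0, 0, 0], 0]
    - [[0, 0, -0.29], [0, 0, 0], 0]
    - [[0, 0, -0.35], [0, 0, 0], 0]
    - [[0, 0, -0.35], [0, 0, 0], 0]

```text
time_s: 9.93
eef_pos: [0.4815, 0.2696, 0.2007]
eef_rot: [0.002, -0.318, 0.948, -0.0]
wrist_force: [0.3, -0.5, -1.9]
opening: 0.694
grasp_force: 65.2
```

```bash
python3 - <<'E'
from h import *
delta([.679,-.186,.2],np.radians(117)); print(get_obs()["opening"],get_obs()["wrist_force"])
E
```

```text
delta [ 0.1167 -0.4826  0.001 ] rot [-0.0013  0.0047  0.175 ]
0.6939617461479782 [ 0.28801308 -0.45232588 -1.87412576]
```

In the tool's units: -0.4826 m / 0.5 = -0.9652, -0.427 m / 0.5 = -0.854, 0.175 rad / 4 = 0.0438.

drive_effector:
  deltas:
    - [[0.026, -0.106, 0], [0, 0, 0.005], 0]
    - [[0.052, -0.212, 0], [0, 0, 0.01], 0]
    - [[0.078, -0.32, 0], [0, 0, 0.015], 0]
    - [[0.104, -0.426, 0], [0, 0, 0.02], 0]
    - [[0.13, -0.532, 0], [0, 0, 0.025], 0]
    - [[0.156, -0.64, 0], [0, 0, 0.03], 0]
    - [[0.182, -0.746, 0], [0, 0, 0.035], 0]
    - [[0.208, -0.854, 0], [0, 0, 0.04], 0]
    - [[0.2334, -0.9652, 0.002], [0, 0.001, 0.0438], 0]
    - [[0.2334, -0.9652, 0.002], [0, 0.001, 0.0438], 0]

```text
time_s: 11.18
eef_pos: [0.6769, -0.1905, 0.1934]
eef_rot: [-0.004, -0.231, 0.973, 0.0]
wrist_force: [-0.7, 0.9, -1.8]
opening: 0.691
grasp_force: 65.9
```

drive_effector:
  deltas:
    - [[0, 0, 0], [0, 0, 0], 0]
    - [[0, 0, 0], [0, 0, 0], 0]
    - [[0, 0, 0], [0, 0, 0], 0]

```text
time_s: 11.55
eef_pos: [0.6775, -0.185, 0.1974]
eef_rot: [-0.002, -0.234, 0.972, -0.001]
wrist_force: [0.3, 0.6, -2.4]
opening: 0.691
grasp_force: 65.8
```

```bash
python3 - <<'E'
from h import *
p=shot("wrist","w6"); np.save("w6.npy",p,allow_pickle=True); t,r=tool(); print(t.round(4),get_obs()["q"].round(2))
cv2.imwrite("pics/w6b.png",cv2.resize(p["im"],None,fx=1.55,fy=1.55,interpolation=2))
E
```

```text
[ 0.6776 -0.1852  0.1976] [-0.43  0.49  1.28 -0.    1.38 -2.48]
```

View pics/w6b.png

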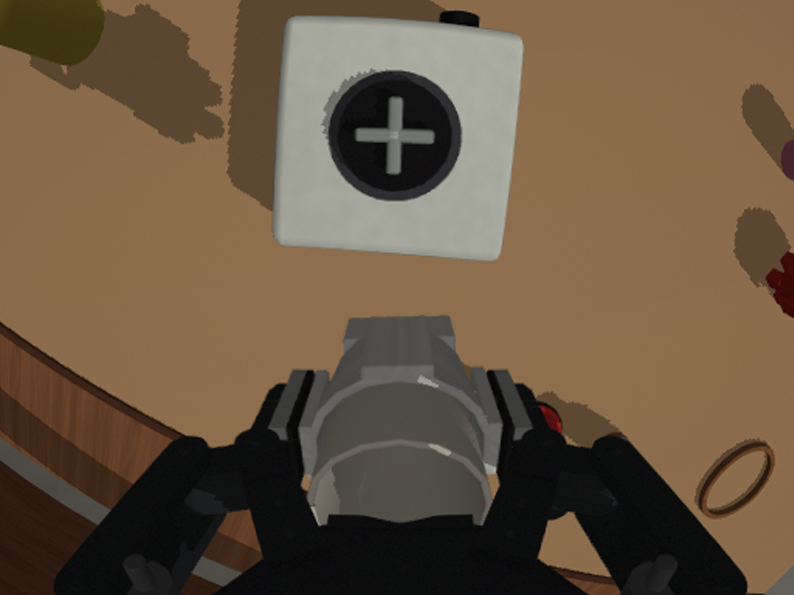

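The dog's centre is at (395,135)/1.55 and its arms are nearly parallel to the tool axes. The carrier sits level in the fingers, with its front pad face around (400,340)/1.55. Now I'll measure both in tool axes.

```bash
cat > dog.py <<'E'
from h import *
def dog(p,t,r,guess=(.5985,-.2264)):
    W=plane(p,np.c_[np.tile(np.arange(512),384),np.repeat(np.arange(384),512)],.082).reshape(384,512,3)
    g=cv2.cvtColor(p["im"],cv2.COLOR_BGR2GRAY); d=np.hypot(W[...,0]-guess[0],W[...,1]-guess[1])
    m=(d<.027)&(g>70); P=W[m][:,:2]; c=P.mean(0)
    for _ in range(3):
        P=W[(np.hypot(W[...,0]-c[0],W[...,1]-c[1])<.025)&(g>70)][:,:2]; c=P.mean(0)
    z=(P-c)@[1,1j]; far=abs(z)>.008; a=np.degrees(np.angle((z[far]**4).sum())/4)
    box=cv2.minAreaRect((P*1e4).astype(np.float32))
    print("dog",c.round(4),"n",len(P),"yaw mod90",round(a%90,1),"box",np.round(np.array(box[0])/1e4,4),np.round(np.array(box[1])/10,1),round(box[2],1))
    y=r.apply([0,1,0]); print("tool y",np.degrees(np.arctan2(y[1],y[0])).round(2),"dog in tool",r.inv().apply(np.r_[c,.082]-t).round(4),"tilt",r.apply([0,0,1]).round(4))
    return c,a
def carrier(p,t,r):
    L=r.inv().apply(world(p).reshape(-1,3)-t).reshape(384,512,3)
    m=(L[...,0]>.015)&(L[...,0]<.04)&(abs(L[...,1])<.009)&(L[...,2]<.03)&(L[...,2]>-.06)
    Q=L[m]; 
    for z in np.arange(-.045,.03,.006):
        s=Q[abs(Q[:,2]-z)<.003]
        if len(s): print("z %.3f n %d x %.4f"%(z,len(s),np.median(s[:,0])))
E
python3 - <<'E'
from dog import *
p=np.load("w6.npy",allow_pickle=True).item(); t,r=tool(); dog(p,t,r); carrier(p,t,r)
L=r.inv().apply(world(p).reshape(-1,3)-t).reshape(384,512,3)
m=(L[...,0]>.027)&(L[...,0]<.034)&(L[...,2]>-.03)&(L[...,2]<.03)&(abs(L[...,1])<.013); v,u=np.nonzero(m)
for a in range(v.min(),v.max()+1,4):
  k=v==a; 
  if k.any(): print(a,u[k].min(),u[k].max(),L[m][k][:,1].min().round(4),L[m][k][:,1].max().round(4),L[m][k].mean(0).round(4))
E
```

```text
dog [ 0.6    -0.2283] n 778 yaw mod90 24.9 box [ 0.6001 -0.2284] [33.6 33.6] 69.8
tool y 117.08 dog in tool [ 0.0883 -0.0029  0.116 ] tilt [-0.0031 -0.0022 -1.    ]
z -0.045 n 376 x 0.0217
z -0.039 n 337 x 0.0215
z -0.033 n 918 x 0.0258
z -0.027 n 258 x 0.0286
z -0.021 n 237 x 0.0286
z -0.015 n 200 x 0.0286
z -0.009 n 185 x 0.0287
z -0.003 n 157 x 0.0287
z 0.003 n 28 x 0.0285
204 243 275 -0.0078 0.0088 [0.0287 0.0005 0.0004]
208 237 275 -0.0106 0.0085 [ 0.0287 -0.001  -0.005 ]
212 236 276 -0.0108 0.0088 [ 0.0286 -0.001  -0.0098]
216 236 277 -0.0104 0.009 [ 0.0286 -0.0007 -0.0144]
220 235 277 -0.0107 0.0087 [ 0.0286 -0.001  -0.0188]
224 235 278 -0.0104 0.0089 [ 0.0285 -0.0007 -0.0229]
228 235 278 -0.01 0.0086 [ 0.0286 -0.0007 -0.0269]
232 234 272 -0.0103 0.0059 [ 0.0279 -0.0045 -0.0295]
```

```bash
python3 - <<'E'
from dog import *
t,r=tool()
for _ in range(1):
    p=shot("wrist"); t,r=tool(); c,a=dog(p,t,r); 
yaw=np.radians(115); y=np.array([np.cos(yaw),np.sin(yaw)]); x=np.array([-y[1],y[0]])
tg=c+.0014*x+.0009*y; print(tg.round(4)); delta([*tg,.125],yaw)
E
```

```text
dog [ 0.6    -0.2282] n 771 yaw mod90 25.0 box [ 0.5999 -0.2283] [33.5 34. ] 70.9
tool y 117.07 dog in tool [ 0.0882 -0.0027  0.116 ] tilt [-0.003  -0.0023 -1.    ]
[ 0.5984 -0.228 ]
delta [ 0.0897 -0.0017  0.073 ] rot [-0.0007 -0.0037  0.0361]
```

In the tool's units: 0.0897 m / 0.5 = 0.1794, 0.073 m / 0.5 = 0.146, 0.036 rad / 4 = 0.009.

drive_effector:
  deltas:
    - [[0.06, -0.001, 0], [0, -0.0003, 0.003], 0]
    - [[0.12, -0.002, 0], [0, -0.0005, 0.006], 0]
    - [[0.1794, -0.0034, 0], [0, -0.0009, 0.009], 0]
    - [[0.1794, -0.0034, 0.06], [0, -0.0009, 0.009], 0]
    - [[0.1794, -0.0034, 0.11], [0, -0.0009, 0.009], 0]
    - [[0.1794, -0.0034, 0.146], [0, -0.0009, 0.009], 0]
    - [[0.1794, -0.0034, 0.146], [0, -0.0009, 0.009], 0]
    - [[0.1794, -0.0034, 0.146], [0, -0.0009, 0.009], 0]
    - [[0.1794, -0.0034, 0.146], [0, -0.0009, 0.009], 0]

```text
time_s: 12.78
eef_pos: [0.5991, -0.2292, 0.1261]
eef_rot: [0.001, -0.216, 0.976, -0.001]
wrist_force: [-0.2, -0.2, -1.2]
opening: 0.693
grasp_force: 66.0
```

```bash
python3 - <<'E'
from h import *
delta([.5984,-.228,.109],np.radians(115)); o=get_obs(); print(o["wrist_force"].round(2),o["torque"].round(3))
E
```

```text
delta [0.0001 0.0014 0.0171] rot [-0.0024  0.001  -0.001 ]
[-0.22 -0.16 -1.21] [0.024 0.035 0.003]
```

In the tool's units: 0.015 m / 0.5 = 0.03, 0.001 m / 0.5 = 0.002.

drive_effector:
  deltas:
    - [[0, 0.001, 0.008], [0, 0, 0], 0]
    - [[0, 0.002, 0.016], [0, 0, 0], 0]
    - [[0, 0.002, 0.024], [0, 0, 0], 0]
    - [[0, 0.002, 0.03], [0, 0, 0], 0]
    - [[0, 0.002, 0.03], [0, 0, 0], 0]
    - [[0, 0.002, 0.03], [0, 0, 0], 0]

```text
time_s: 13.52
eef_pos: [0.5979, -0.228, 0.1097]
eef_rot: [-0.0, -0.216, 0.976, -0.0]
wrist_force: [0.1, -0.7, -1.9]
opening: 0.691
grasp_force: 66.0
```

```bash
python3 - <<'E'
from h import *
delta([.5984,-.228,.097],np.radians(115)); o=get_obs(); print(o["wrist_force"].round(2),o["torque"].round(3))
E
```

```text
delta [-0.0004 -0.0002  0.0127] rot [-0.0005 -0.0002 -0.0012]
[ 0.1  -0.68 -1.91] [-0.014  0.023  0.003]
```

Now at the target, 2 mm above the dog. I'll descend slowly.

In the tool's units: 0.006 m / 0.5 = 0.012, 0.004 m / 0.5 = 0.008.

drive_effector:
  deltas:
    - [[0, 0, 0.004], [0, 0, 0], 0]
    - [[0, 0, 0.008], [0, 0, 0], 0]
    - [[0, 0, 0.012], [0, 0, 0], 0]
    - [[0, 0, 0.012], [0, 0, 0], 0]

```text
time_s: 14.02
eef_pos: [0.5979, -0.2281, 0.1035]
eef_rot: [0.0, -0.216, 0.976, -0.0]
wrist_force: [0.0, -1.4, -2.7]
opening: 0.695
grasp_force: 66.0
```

In the tool's units: 0.008 m / 0.5 = 0.016, 0.006 m / 0.5 = 0.012.

drive_effector:
  deltas:
    - [[0, 0, 0.004], [0, 0, 0], 0]
    - [[0, 0, 0.008], [0, 0, 0], 0]
    - [[0, 0, 0.012], [0, 0, 0], 0]
    - [[0, 0, 0.016], [0, 0, 0], 0]
    - [[0, 0, 0.016], [0, 0, 0], 0]

```text
time_s: 14.65
eef_pos: [0.598, -0.2281, 0.0959]
eef_rot: [0.0, -0.216, 0.976, -0.0]
wrist_force: [-0.2, -1.9, 1.7]
opening: 0.692
grasp_force: 66.3
```

drive_effector:
  deltas:
    - [[0, 0, 0.002], [0, 0, 0], 0]
    - [[0, 0, 0.004], [0, 0, 0], 0]
    - [[0, 0, 0.006], [0, 0, 0], 0]
    - [[0, 0, 0.008], [0, 0, 0], 0]
    - [[0, 0, 0.01], [0, 0, 0], 0]
    - [[0, 0, 0.01], [0, 0, 0], 0]
    - [[0, 0, 0.01], [0, 0, 0], 0]

```text
time_s: 15.52
eef_pos: [0.598, -0.2281, 0.0909]
eef_rot: [0.0, -0.216, 0.976, -0.0]
wrist_force: [-1.8, -1.8, 5.6]
opening: 0.692
grasp_force: 66.6
```

In the tool's units: 0.002 m / 0.5 = 0.004, 0.001 m / 0.5 = 0.002.

drive_effector:
  deltas:
    - [[0, 0, 0.002], [0, 0, 0], 0]
    - [[0, 0, 0.004], [0, 0, 0], 0]
    - [[0, 0, 0.004], [0, 0, 0], 0]
    - [[0, 0, 0.004], [0, 0, 0], 0]

```text
time_s: 16.02
eef_pos: [0.5981, -0.2281, 0.0898]
eef_rot: [0.0, -0.216, 0.976, -0.001]
wrist_force: [-3.2, 0.1, 9.6]
opening: 0.69
grasp_force: 67.4
```

In the tool's units: 0.0012 m / 0.5 = 0.0024, 0.0007 m / 0.5 = 0.0014.

drive_effector:
  deltas:
    - [[0, 0, 0.0014], [0, 0, 0], 0]
    - [[0, 0, 0.0024], [0, 0, 0], 0]
    - [[0, 0, 0.0024], [0, 0, 0], 0]
    - [[0, 0, 0.0024], [0, 0, 0], 0]
    - [[0, 0, 0.0024], [0, 0, 0], 0]

```text
time_s: 16.65
eef_pos: [0.5981, -0.2281, 0.0897]
eef_rot: [0.0, -0.216, 0.976, -0.001]
wrist_force: [-6.2, 2.2, 16.2]
opening: 0.693
grasp_force: 68.1
```

```bash
python3 - <<'E'
from h import *
p=shot("wrist"); t,r=tool(); print(t.round(4),r.apply([0,0,1]).round(4))
s=shot("scene"); cv2.imwrite("pics/s9.png",np.hstack([cv2.resize(p["im"],(400,300)),cv2.resize(s["im"][190:310,100:260],(400,300),interpolation=2)]))
E
```

```text
[ 0.5981 -0.2281  0.0897] [ 5.0e-04 -1.1e-03 -1.0e+00]
```

View pics/s9.png

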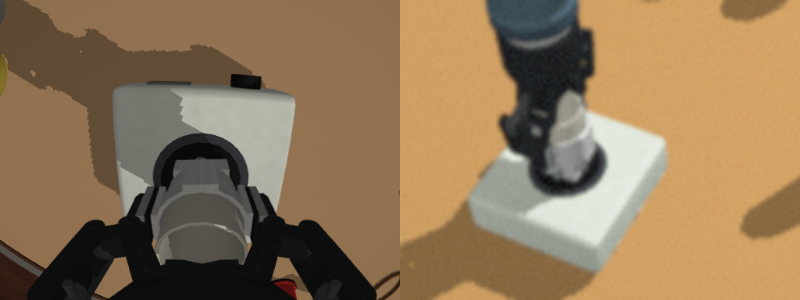

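The carrier, with the cup in it, is upright and centred on the seat at (200,165) in the left panel. The tool stopped at z=0.0897 with the force rising to 16 N, so the seat is on its stop.

```bash
python3 -c "
from bench import workorder; print(workorder.hand_in())"
```

```text
the job is handed in; nothing more can be done
None
```

The cup is nested in the carrier, and the carrier is meshed on the mixer's drive and still gripped, pressing the seat onto its stop with about 16 N; the job is handed in at about 17 s, with no verdict shown.

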